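# Scan the covered well plate, then raise it with the cam lever and hold

## Task

Pick up the handheld code scanner, aim its beam at the label on the plate's lid from about 15 cm and hold it still there for a good second, then set it upright back on its charging dish, with the plate still down. Then swing the lifter's cam lever up until the plate tray is at its highest lift, lever straight up, and finish while holding it there: it springs back if let go. The plate must stay seated in its tray, and nothing may be dropped or any other thing on the bench disturbed.

Things in the scene. Friction and masses are not known exactly. Their poses are not given: they have to be found in the camera images.
- lifter: Plate lifter screwed to the bench: grey base plate 170 x 130 x 10 mm, white column, blue tray on top, steel cam and lever at its left (+y) side. Origin: bench level under the tray's centre; x runs along the tray's long side, away from the lever's lying end, z up. It stands left or right of the robot's centre line (trading places with the dish), turned up to 0.25 rad. The whole lowered lifter with plate is 74 mm high.
- lift (a joint): Height of the blue tray above its lowest position, m. 0 down, 0.0205 at the highest point. Driven only by the cam.
- tray_seat (a point): Centre of the tray's inner floor, where the plate's underside rests; 58 mm above the bench when down. The tray is 137 x 94.5 mm outside with a rim 9 mm above this floor.
- cam (a joint): Angle of the cam lever, rad. 0 = down, lying 72 degrees from vertical towards the lifter's -x; it grows as the lever swings up about the lifter's +y axis. At 1.25 the lever points straight up and the tray is highest; beyond (stop at 1.9) the tray sinks again. A spring always pulls it back to 0: about 3 N at the grip at first, 4.5 N at the top.
- handle: The lever: steel arm 12 mm thick in the plane 76 mm to the lifter's +y, with a red round crossbar (14 mm diameter) at its end that sticks out to the lifter's +y for 62 mm, parallel to the hinge. Origin on the hinge axis.
- handle_grip (a point): Point on the axis of the red crossbar, 108 mm to the lifter's +y, 32 mm outboard of the arm: the place to pinch or push. It is 130 mm from the hinge axis; about 65 mm above the bench when down, 154 mm when the lever is upright.
- cam_pivot (a point): Point on the hinge axis level with handle_grip (same lifter y, 108 mm): 60 mm to the lifter's +x, 24 mm above the bench. handle_grip circles this point in the lifter's x-z plane.
- plate: Covered well plate 128 x 85.5 x 16 mm, 0.06 to 0.13 kg, white with yellow wells showing in one half, lying loose in the tray. Origin at the centre of its underside; axes as the lifter's.
- label (a point): Centre of the white label with black bars (44 x 52 mm) on top of the plate's lid, 35 mm to the plate's +x of its centre, about 75 mm above the bench when the tray is down; faces up.
- scanner: Handheld code scanner standing upright, 150 mm high, 0.14 to 0.28 kg: round black foot (60 mm diameter, 14 mm high), white stem 32 x 26 mm, blue head from 114 to 150 mm height, 70 mm long (x from -25 to 45 mm) and 36 mm wide (y, flat sides to grip from above). Origin: centre of the foot's underside; x points where the nose looks, z up.
- window (a point): Centre of the red scan window under the nose, at scanner x 45 mm, z 110 mm. The beam leaves it forward and 70 degrees downward.
- focus (a point): Imaginary point on the beam 150 mm from the window, where codes are read: at scanner x 96 mm, y 0, z -31 mm. Bring it onto the label.
- dock: Round black charging dish fixed to the bench, 100 mm diameter, rim 14 mm high, inner floor 6 mm above the bench and 88 mm across, where the scanner's foot stands. Origin: bench level under its centre. The scanner may stand in it at any yaw.
- bottle: Bystander: amber reagent bottle, 110 mm high; origin under its centre. Leave alone.
- jar: Bystander: white jar, 70 mm high; origin under its centre. Leave alone.
- vial: Bystander: small clear vial with green cap, 45 mm high, 28 mm wide, between lifter and dish; origin under its centre. Leave alone.
- tip_box: Bystander: blue box of yellow pipette tips, 122 x 83 x 56 mm; origin under its centre. Leave alone.
- timer: Bystander: red bench timer, 50 x 70 x 20 mm, lying near the robot; origin under its centre. Leave alone.
Mind the look-alikes: they are no part of the job. Leave any pink look-alike of the scanner alone.

How it is judged:
On the way, in this order (a step that is already met when the one before it is completed fails the run):
1. the scanner is held in the gripper, its focus within 30 mm of the label, still, the plate still down in its tray (distance between focus and label below 0.03 m and contact force between the fingers and scanner above 0.5 N and height (world z) of scanner above 0.03 m and linear speed of scanner below 0.03 m/s and angular speed of scanner below 0.25 rad/s and value of joint lift below 0.004 m and distance between plate and tray_seat below 0.007 m and angle between plate's own z axis and vertical below 0.08 rad), for 0.6 s.
2. the scanner stands upright on its dish, let go, the plate still down (horizontal distance between scanner and dock below 0.02 m and height (world z) of scanner below 0.012 m and angle between scanner's own z axis and vertical below 0.1 rad and linear speed of scanner below 0.03 m/s and contact force between each of the fingers, the arm and scanner below 0.1 N and value of joint lift below 0.004 m), for 0.2 s.
At the end, for the whole second after the job is handed in: The robot holds the cam lever (over 1 N of contact with it) within 0.14 rad of straight up (joint cam 1.11 to 1.39), the tray is lifted more than 18.5 mm, the plate lies flat within 7 mm of its seat in the tray, and the scanner stands untouched and upright on its dish within 20 mm of the centre (value of joint cam between 1.11 and 1.39 rad and value of joint lift above 0.0185 m and contact force between any of the fingers, the arm and handle above 1 N and distance between plate and tray_seat below 0.007 m and angle between plate's own z axis and vertical below 0.08 rad and horizontal distance between scanner and dock below 0.02 m and height (world z) of scanner below 0.012 m and angle between scanner's own z axis and vertical below 0.1 rad and linear speed of scanner below 0.03 m/s and contact force between each of the fingers, the arm and scanner below 0.1 N); the arm keeps its last pose, push and grip.
It fails at once if the scanner is dropped or knocked (moves faster than 0.6 m/s while not gripped) (contact force between the fingers and scanner below 0.1 N and linear speed of scanner above 0.6 m/s).
It fails at once if the plate is tipped out of its tray (angle between plate's own z axis and vertical above 0.3 rad or distance between plate and tray_seat above 0.03 m).
It fails at once if a bystander is moved more than 30 mm or tipped over (distance of any of bottle, jar, vial, tip_box, timer from where it was at the start of the episode above 0.03 m or angle between any of bottle, jar, vial, tip_box, timer's own z axis and vertical above 0.5 rad).
It also fails if it takes over 64 s, if anything falls off the work surface, if the arm or the gripper's body presses on something with over 40 N, if the wrist force passes 120 N, or if a joint passes its speed limit or range.

## Robot

A 6-joint arm with a two-finger parallel gripper is mounted at the origin on the work surface. World frame = base frame: x ahead of the robot, y to its left, z up, the work surface at z = 0. Lengths are in m, angles in rad, forces in N, time in s.
With the tool pointing down it reaches from about 0.375 to 0.975 m from the base axis. Payload 3.8 kg.
Tool frame: the origin (TCP) lies midway between the tips of the shut fingers; the grasp point (between the pads) lies 19 mm behind it; z points along the fingers, y is the line along which they close (so a half turn about z gives the same grasp; the last joint's range is limited). The gripper opens to 85 mm and grips with 20 to 120 N. Pads are 22 mm wide; open, the fingers measure 114 mm over their backs; the gripper's body (76 mm by 85 mm) begins 54 mm behind the grasp point. The pads swing forward as they close: fully open they stand 13 mm farther back than shut.
Start: joints at [-1.359, 0.264, 1.604, -0, 1.274, -0.037], TCP at [0.166, -0.654, 0.192] pointing down, gripper open.
Joint ranges: [-2.63, 2.63], [-0.94, 2.18], [0.31, 2.57], [-1.31, 4.45], [0, 2.66], [-2.55, 2.55]. Speed limits (rad/s): [2.57, 2.57, 3.14, 3.14, 3.14, 3.14].

## Interface

Orientations are given as a unit quaternion [w, x, y, z].
In Python, from station import ctrl, kinematics, read_camera gives the robot as it stands. Calls block until the motion is done:
- ctrl.move_ptp(position, orientation): joint-space move of the TCP to a pose.
- ctrl.move_l(position, max_speed=0.15, orientation=None, stop_force=None): straight line of the TCP; orientation=None keeps the orientation; max_speed is the mean speed in m/s. With stop_force (N) it stops when the force on the tool has changed by that much, and returns True; else False.
- ctrl.move_j(angles): joint-space move.
- ctrl.grip(opening, grasp_force=None): opening from 0.0 (shut) to 1.0 (fully open); grasp_force is the grip in N (None keeps the last); returns when the fingers have stopped.
- ctrl.hold(seconds).
- kinematics.solve_ik(position, orientation): joint angles nearest the present ones, or None.
- ctrl.observe(): the state.
- read_camera(name): name is "scene" or "top" or "wrist"; returns a dict with "img" (400x640x3 uint8, blue, green, red), "range_z" (400x640 float32, m along the optical axis (not along the pixel's ray), 0 where there is no reading), "fx", "fy", "cx", "cy" (pixels), "extrinsics" (4x4, takes a point from world to camera coordinates). Camera axes: x right, y down, z forward; pixel columns grow to the right and rows downward; lengths in m; the calibration is good to about 2 mm. The wrist camera is an equidistant fisheye: a pixel r from the principal point sees the ray r / f radians off the axis. A picture is of the moment at which its call begins.
A pose or a line that the arm cannot do raises ctrl.Unreachable and nothing moves.
- ctrl.finish_job(): hands the job in; it is judged then, once.
The state is a dict: "clock": time; "joint_pos": joint angles; "joint_velocities": joint speeds; "joint_torque": joint torques, N m; "ee_pos": TCP position; "ee_rot": TCP orientation; "ft_force": force on the tool from outside, world axes, zero at the start; "torque": the same for the moment, N m; "opening": opening from 0.0 (shut) to 1.0 (fully open); "finger_force": force on a finger pad.
Only numpy, scipy, OpenCV 4.12 (cv2) and the standard library are available. Lean on these libraries where they do the work, as an engineer would, in place of code of your own. Each camera call takes 0.05 s, during which the arm holds its last target. There are 200 camera calls.

## Working session

There is one attempt and no reset: what is moved stays moved. The work goes in short steps, each a Python script; the robot and the scene stay as the last script left them, time stands still between calls to the robot, and variables do not carry over. Pictures are saved under pics/ and viewed, at most 10 in all, crops included, and the job is handed in when it is done.

```bash
ls; mkdir -p pics; cat > h.py <<'E'
import numpy as np, cv2
from station import ctrl, kinematics, read_camera
def world(cam, u, v, z=None):
    """pixel -> world point, from range (z None) or on plane z"""
    R=cam["extrinsics"][:3,:3]; t=cam["extrinsics"][:3,3]
    u=np.asarray(u,float); v=np.asarray(v,float)
    d=np.stack([(u-cam["cx"])/cam["fx"],(v-cam["cy"])/cam["fy"],np.ones_like(u)],-1)
    if z is None:
        p=d*cam["range_z"][v.astype(int),u.astype(int)][...,None]
        return (p-t)@R
    o=-R.T@t; w=d@R
    return o+w*((z-o[2])/w[...,2])[...,None]
E
python3 - <<'E'
from h import *
for n in("top","scene"):
    c=read_camera(n); cv2.imwrite(f"pics/{n}0.png",c["img"]); print(n,c["fx"],c["extrinsics"].round(3).tolist())
print(ctrl.observe())
E
```

```text
pics
top 388.32517723971193 [[0.016, -1.0, 0.007, -0.005], [-0.999, -0.016, -0.034, 0.575], [0.034, -0.007, -0.999, 0.84], [0.0, 0.0, 0.0, 1.0]]
scene 447.53446796436003 [[0.662, 0.75, 0.012, -0.408], [0.609, -0.528, -0.592, -0.312], [-0.437, 0.399, -0.806, 1.099], [0.0, 0.0, 0.0, 1.0]]
{'clock': 0.1, 'joint_pos': array([-1.35889285e+00,  2.64706898e-01,  1.60525550e+00, -1.13088234e-05,
        1.27370559e+00, -3.69087862e-02]), 'joint_velocities': array([-8.51431073e-04, -2.57266141e-03, -4.14672946e-03, -5.37866219e-04,
       -5.56508902e-04,  2.50233756e-05]), 'joint_torque': array([-1.42148047e-04, -5.16706109e+01, -3.68590629e+01, -1.74065809e-05,
        6.27579895e-03,  1.24121206e-05]), 'ee_pos': array([ 0.16605076, -0.65348044,  0.19065726]), 'ee_rot': array([-1.03322704e-03,  9.92270792e-01,  1.24087059e-01, -9.60617788e-05]), 'ft_force': array([-0.37771149,  0.36166459,  0.18809264]), 'torque': array([ 0.02065609, -0.00995617,  0.01289906]), 'finger_force': 0.0, 'opening': 0.9996311961717089}
```

View pics/top0.png

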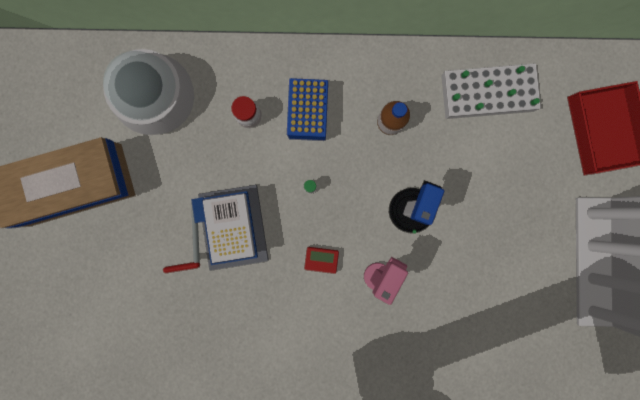

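View pics/scene0.png

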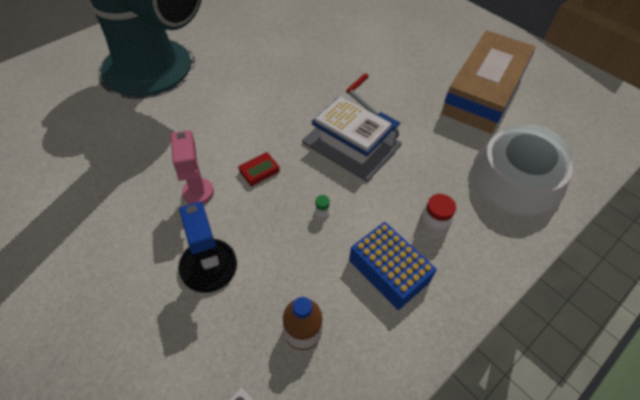

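The top view shows the blue scanner head at (428,203) on the dark dish at (411,210). The pink look-alike is at (388,280). The lifter is at (230,228), its red crossbar at (181,267), the label at (226,211) and the vial at (310,186). The red timer (322,260) and the blue tip box (308,108) could be confused by colour. I choose the blue-headed scanner on the black dish.

```bash
python3 - <<'E'
from h import *
c=read_camera("top"); im=c["img"]; hsv=cv2.cvtColor(im,cv2.COLOR_BGR2HSV)
vv,uu=np.mgrid[0:400,0:640]; P=world(c,uu,vv); Z=P[...,2]
def rep(n,m,z=None):
    p=P[m]; 
    r=cv2.minAreaRect((p[:,:2]*1000).astype(np.float32))
    print(n,m.sum(),"ctr mm",np.round(r[0],1),"size",np.round(r[1],1),"ang",round(r[2],1),"z med",np.median(p[:,2]).round(4), "mean",(p.mean(0)*1000).round(1))
def box(u0,v0,u1,v1): return (uu>=u0)&(uu<=u1)&(vv>=v0)&(vv<=v1)
blue=(hsv[...,0]>100)&(hsv[...,0]<130)&(hsv[...,1]>120)
b=box(380,165,460,240)
rep("head",b&(Z>.145)); rep("headblue",b&blue&(Z>.12))
rep("dishrim",b&(Z>.009)&(Z<.018)); 
dark=b&(im.max(2)<45)&(Z<.03); rep("dishdark",dark)
red=((hsv[...,0]<8)|(hsv[...,0]>172))&(hsv[...,1]>150)
rep("bar",box(155,250,205,280)&red&(Z>.04)); 
rep("plate",box(190,180,275,275)&(Z>.069)&(Z<.08))
rep("tray",box(190,180,275,275)&(Z>.06)&(Z<.08))
rep("base",box(170,170,290,290)&(Z>.006)&(Z<.014))
lab=box(212,200,240,222)&(im.max(2)<60); rep("bars",lab)
# stem/nose: points between
s=b&(Z>.02)&(Z<.14); rep("stem",s)
rep("vial",box(300,175,320,197)&(Z>.02))
rep("pink",box(355,250,415,310)&(Z>.12)); rep("bottle",box(375,95,415,135)&(Z>.02));rep("timer",box(300,240,345,276)&(Z>.01))
for n,(u0,v0,u1,v1) in dict(a=(375,160,475,245),l=(155,175,285,285)).items():
    pass
a=cv2.resize(im[155:315,345:475],None,fx=3.7,fy=3.7); l=cv2.resize(im[175:290,150:290],None,fx=3,fy=3)
o=np.zeros((592,800,3),np.uint8); o[:a.shape[0],:a.shape[1]]=a[:592]; 
l=l[:, :800-a.shape[1]]; o[:l.shape[0],a.shape[1]:a.shape[1]+l.shape[1]]=l
cv2.imwrite("pics/crop1.png",o)
E
```

```text
head 805 ctr mm [ 572.5 -102.3] size [219.4  73. ] ang 84.7 z med 0.1565 mean [ 564.  -180.6  176.2]
headblue 827 ctr mm [ 543.4 -111.2] size [ 73.8 231.5] ang 16.4 z med 0.1561 mean [ 566.7 -183.8  157.5]
dishrim 316 ctr mm [ 551.1 -179.3] size [98.5 77.2] ang 16.3 z med 0.0143 mean [ 549.6 -171.9   14.1]
dishdark 846 ctr mm [ 552.7 -178. ] size [95.4 74.2] ang 12.8 z med 0.0128 mean [ 553.3 -174.3   12.8]
bar 177 ctr mm [478.3 163.6] size [ 20.2 334.9] ang 20.4 z med 0.0712 mean [432.8 286.3  75.5]
plate 2763 ctr mm [507.7 214.7] size [137.  135.2] ang 10.0 z med 0.0744 mean [510.9 195.7  74.3]
tray 3480 ctr mm [508.6 215.4] size [141.2 136.3] ang 9.8 z med 0.0739 mean [511.5 200.   72.3]
base 1380 ctr mm [514.4 182.4] size [170.3 167.2] ang 10.4 z med 0.0102 mean [512.  178.   10.2]
bars 15 ctr mm [546.7 203.6] size [22.5 24.9] ang 9.1 z med 0.0755 mean [547.  201.4  75.4]
stem 429 ctr mm [ 560.2 -181.6] size [ 49.5 100.9] ang 74.2 z med 0.0503 mean [ 562.9 -175.7   66.3]
vial 131 ctr mm [579.2  28.6] size [71.6 24.5] ang 10.1 z med 0.0452 mean [600.6  32.3  57.3]
pink 958 ctr mm [462.1 -54.5] size [197.5  77.6] ang 59.1 z med 0.1503 mean [ 424.4 -117.8  159.2]
bottle 819 ctr mm [668.3 -64.5] size [ 59.3 280.2] ang 46.6 z med 0.0778 mean [ 740.6 -135.1   81.7]
timer 777 ctr mm [481.4   1.8] size [ 69.9 127.1] ang 83.9 z med 0.0208 mean [445.4   5.9  31.5]
```

View pics/crop1.png

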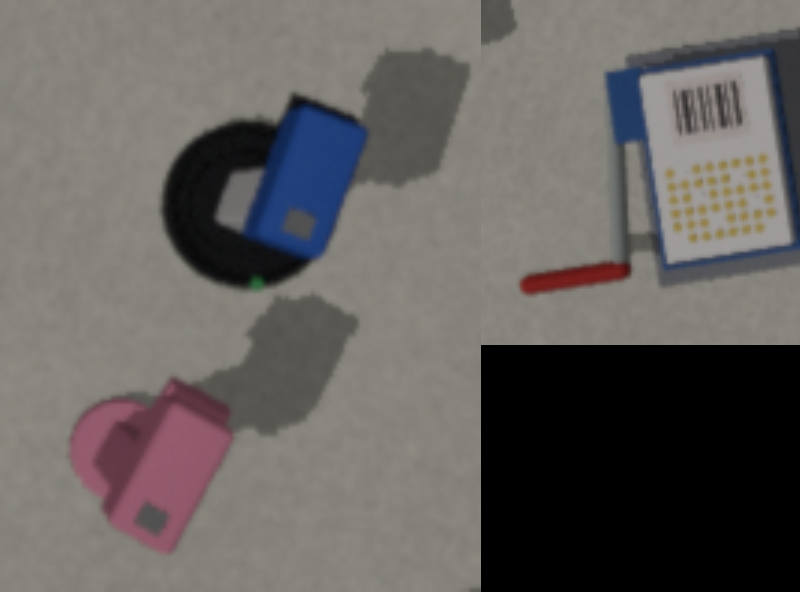

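The crop confirms the choice: blue scanner on the black dish, with the dark bezel at the upper-left end of the head, probably the nose. The pink one stands apart, and the barcode is on the far half of the lid. Some pixels have no depth reading, so I'll refit using planes and valid depth only.

```bash
cat > see.py <<'E'
from h import *
vv,uu=np.mgrid[0:400,0:640]
def box(u0,v0,u1,v1): return (uu>=u0)&(uu<=u1)&(vv>=v0)&(vv<=v1)
def grab(n="top"):
    c=read_camera(n); im=c["img"]; return c,im,cv2.cvtColor(im,cv2.COLOR_BGR2HSV),world(c,uu,vv)
def rep(n,c,m,z):
    m=m.astype(np.uint8); k,L,S,_=cv2.connectedComponentsWithStats(m); 
    m=L==1+np.argmax(S[1:,4]); p=world(c,uu[m],vv[m],z)
    r=cv2.minAreaRect((p[:,:2]*1000).astype(np.float32))
    print(n,m.sum(),"ctr mm",np.round(r[0],1),"size",np.round(r[1],1),"ang",round(r[2],1),"mean",(p.mean(0)*1000).round(1)); return r,p
E
python3 - <<'E'
from see import *
c,im,hsv,P=grab(); Z=P[...,2]; ok=c["range_z"]>.1
blue=(hsv[...,0]>100)&(hsv[...,0]<130)&(hsv[...,1]>120)
red=((hsv[...,0]<8)|(hsv[...,0]>172))&(hsv[...,1]>150)
b=box(380,165,460,240)
rep("head",c,b&ok&(Z>.150)&(Z<.16),.156)
rep("dark/dish",c,b&(im.max(2)<50)&(Z<.02)&ok,.014)
rep("stem",c,box(398,195,420,222)&(im.min(2)>70)&(hsv[...,1]<40),.06)
r,p=rep("bar",c,box(155,250,205,280)&red,.07)
rep("plate",c,box(190,180,275,275)&ok&(Z>.0725)&(Z<.078),.0745)
rep("base",c,box(170,170,290,290)&ok&(Z>.007)&(Z<.014),.01)
rep("vial",c,box(300,175,320,197)&(hsv[...,0]>45)&(hsv[...,0]<85)&(hsv[...,1]>90),.045)
rep("pinkhead",c,box(355,250,415,310)&ok&(Z>.14)&(Z<.16),.15)
rep("bottle",c,box(375,95,415,135)&ok&(Z>.10)&(Z<.12),.11)
rep("timer",c,box(300,240,345,276)&ok&(Z>.015)&(Z<.025),.02)
# black bars: centroid
rep("barsclosed",c,cv2.morphologyEx((box(212,200,240,222)&(im.max(2)<90)).astype(np.uint8),cv2.MORPH_CLOSE,np.ones((5,5)))>0,.0745)
# dish circle from outline points on rim plane, left side
m=(b&(im.max(2)<50)&(Z<.02)&ok).astype(np.uint8)
cs,_=cv2.findContours(m,cv2.RETR_EXTERNAL,cv2.CHAIN_APPROX_NONE); q=max(cs,key=len)[:,0]; w=world(c,q[:,0],q[:,1],.014)[:,:2]
import scipy.optimize as so
f=so.least_squares(lambda x:np.hypot(w[:,0]-x[0],w[:,1]-x[1])-.05,[.553,-.177],loss="soft_l1",f_scale=.001); print("dish ctr R50",f.x, np.median(abs(f.fun)))
E
```

```text
head 757 ctr mm [ 564.7 -186.7] size [36.7 69.7] ang 69.8 mean [ 564.5 -186.8  156. ]
dark/dish 660 ctr mm [ 552.1 -178.6] size [96.  76.3] ang 14.5 mean [ 552.  -173.9   14. ]
stem 126 ctr mm [ 558.5 -173.2] size [16.1 35.3] ang 69.9 mean [ 557.6 -173.4   60. ]
bar 177 ctr mm [432.  288.2] size [10.2 69.9] ang 10.3 mean [432.  288.2  70. ]
plate 2469 ctr mm [512.2 194.6] size [127.3  85.4] ang 10.0 mean [511.8 195.1  74.5]
base 1344 ctr mm [511.2 199.7] size [169.5 130. ] ang 9.9 mean [512.3 178.   10. ]
vial 109 ctr mm [601.7  31.9] size [23.5 22.5] ang 27.6 mean [602.1  32.2  45. ]
pinkhead 787 ctr mm [ 419.1 -120. ] size [37.4 69.8] ang 61.7 mean [ 419.  -120.1  150. ]
bottle 174 ctr mm [ 748.9 -140.9] size [27.  28.2] ang 64.2 mean [ 748.8 -140.9  110. ]
timer 755 ctr mm [443.7   5.9] size [69.6 49.9] ang 83.7 mean [443.7   5.8  20. ]
barsclosed 234 ctr mm [547.5 201.3] size [26.9 41.6] ang 10.8 mean [547.2 200.4  74.5]
dish ctr R50 [ 0.56052715 -0.2087944 ] 0.009153446896066945
```

```bash
cat >> see.py <<'E'
def down(deg): a=np.radians(deg)/2; return np.array([0,np.cos(a),np.sin(a),0])
E
python3 - <<'E'
from see import *
from scipy.optimize import least_squares
c,im,hsv,P=grab()
m=(box(380,165,460,240)&(im.max(2)<60)).astype(np.uint8)
q=max(cv2.findContours(m,cv2.RETR_EXTERNAL,cv2.CHAIN_APPROX_NONE)[0],key=len)[:,0]
q=q[(q[:,0]<408)|((q[:,1]>225)&(q[:,0]<420))]
w=world(c,q[:,0],q[:,1],.014)[:,:2]
f=least_squares(lambda x:np.hypot(w[:,0]-x[0],w[:,1]-x[1])-x[2],[.553,-.187,.05],loss="soft_l1",f_scale=.002); print("dish",f.x,np.median(abs(f.fun)),len(q))
psi=-20.2; d=np.array([np.cos(np.radians(psi)),np.sin(np.radians(psi))])
g=np.array([.5647,-.1867])-.005*d     # scanner x=+5 mm
q=down(psi); print(kinematics.solve_ik([*g,.115],q))
ctrl.move_ptp([*g,.24],q); ctrl.grip(1.0,70)
c=read_camera("wrist"); cv2.imwrite("pics/w1.png",c["img"])
print(ctrl.observe()["ee_pos"],ctrl.observe()["clock"])
E
```

```text
dish [ 0.5548673  -0.18831036  0.04658214] 0.0014216415803255562 88
[-3.61255643e-01  1.64060741e-01  1.87109592e+00 -4.44089210e-16
  1.10643600e+00  1.56209719e+00]
[ 0.55986334 -0.18550154  0.23990759] 2.7167
```

View pics/w1.png

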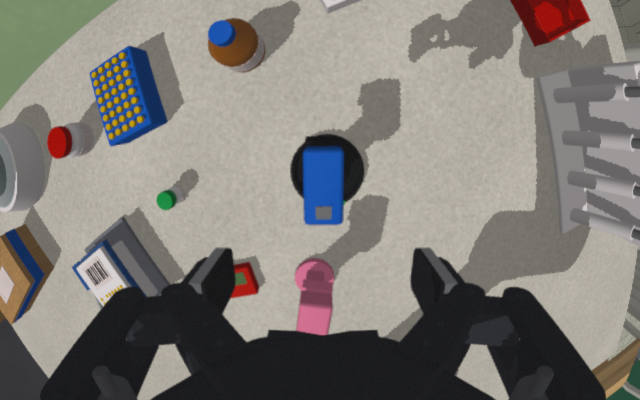

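The wrist view shows the head at (323,185), square to the fingers and midway between the pads (223 and 424). The dark nose end (323,142) points away, as assumed. The dish centre is (0.555,-0.188), close to the scanner origin at (0.555,-0.183). Next I grasp, lift and aim.

```bash
python3 - <<'E'
from see import *
psi=-20.2; d=np.array([np.cos(np.radians(psi)),np.sin(np.radians(psi))])
g=np.array([.5647,-.1867])-.005*d
q=down(psi)
print("hit",ctrl.move_l([*g,.115],.08,q,stop_force=8), ctrl.observe()["ee_pos"])
ctrl.grip(0.0,70); o=ctrl.observe(); print(o["opening"],o["finger_force"],o["ee_pos"])
ctrl.move_l([*g,.125],.03); ctrl.move_l([*g,.235],.1); o=ctrl.observe(); print(o["opening"],o["finger_force"],o["ft_force"])
ps2=45; e=np.array([np.cos(np.radians(ps2)),np.sin(np.radians(ps2))])
L=np.array([.547,.2008]); s=L-.096*e; t=s+.005*e
z=.115+.106-.006+.0
ctrl.move_l([*t,.235],.2,down(ps2)); ctrl.move_l([*t,z],.05); ctrl.hold(.3)
print(ctrl.observe()["ee_pos"],ctrl.observe()["clock"])
for n in ("top","scene"):
    c=read_camera(n); cv2.imwrite(f"pics/{n}1.png",c["img"])
    if n=="top":
        P=world(c,uu,vv); Z=P[...,2]; ok=c["range_z"]>.1; np.savez("top1.npz",P=P,ok=ok)
E
```

```text
hit False [ 0.5604922  -0.1851698   0.11568465]
0.0011243546059107176 21.701892849553133 [ 0.56362021 -0.18721308  0.12002707]
-0.006086063593639043 0.0 [0.54760485 0.41368421 0.40613607]
[0.48289491 0.13654672 0.2153696 ] 9.5667
```

The gripper shut on nothing, so I need to look.

```bash
python3 - <<'E'
import cv2,numpy as np
a=cv2.imread("pics/top1.png");b=cv2.imread("pics/scene1.png")
cv2.imwrite("pics/both1.png",cv2.resize(np.hstack([a[130:330,150:480],b[110:310,140:470]]),(800,242)))
E
```

```text
(no output)
```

View pics/both1.png

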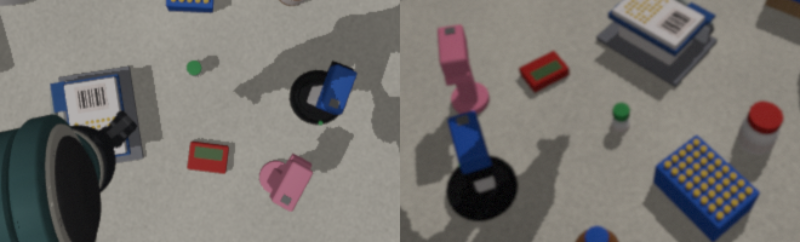

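The scanner still stands in the dish, with its head still near top (428,203). I'll remeasure it, then go back above and compare with the wrist camera.

```bash
cat >> see.py <<'E'
def wworld(c,u,v):
    """fisheye wrist pixel -> world via range"""
    x=(np.asarray(u,float)-c["cx"])/c["fx"]; y=(np.asarray(v,float)-c["cy"])/c["fy"]; th=np.hypot(x,y)+1e-9
    k=np.tan(th)/th; z=c["range_z"]; d=np.stack([x*k,y*k,np.ones_like(x)],-1)*z[...,None]
    R=c["extrinsics"][:3,:3]; return (d-c["extrinsics"][:3,3])@R
E
python3 - <<'E'
from see import *
D=np.load("top1.npz"); P=D["P"]; Z=P[...,2]; b=box(380,165,460,240)&D["ok"]&(Z>.145)&(Z<.165)
p=P[b]; print("head now",b.sum(),cv2.minAreaRect((p[:,:2]*1000).astype(np.float32)), "z",np.median(p[:,2]))
ctrl.grip(1.0,70)
t=ctrl.observe()["ee_pos"]; q=down(-20.2); d=np.array([np.cos(np.radians(-20.2)),np.sin(np.radians(-20.2))])
g=np.array([.5647,-.1867])-.005*d
ctrl.move_l([t[0],t[1],.26],.1); ctrl.move_l([*g,.26],.3,q); ctrl.hold(.2)
o=ctrl.observe(); print(o["ee_pos"],o["ee_rot"],o["opening"],o["ft_force"])
c=read_camera("wrist"); W=wworld(c,uu,vv); ok=(c["range_z"]>.03)
print("cam pos",-c["extrinsics"][:3,:3].T@c["extrinsics"][:3,3], c["extrinsics"][2,:3])
m=ok&box(280,120,370,240)&(W[...,2]>.14)&(W[...,2]<.17); p=W[m]
print("wrist head",m.sum(),cv2.minAreaRect((p[:,:2]*1000).astype(np.float32)),np.median(p[:,2]))
for n,bx in dict(fl=(205,250,235,290),fr=(410,250,440,290)).items():
    m=ok&box(*bx)&(c["range_z"]<.26); p=W[m]-o["ee_pos"]
    if m.sum(): print(n,m.sum(),"rel TCP along d, y', z:",*( [np.percentile(p[:,:2]@v,[5,50,95]).round(4) for v in (d,np.array([-d[1],d[0]]))]),np.percentile(p[:,2],[5,50,95]).round(4))
cv2.imwrite("pics/w2.png",c["img"]); print(ctrl.observe()["clock"])
E
```

```text
head now 787 ((564.5354614257812, -187.90005493164062), (36.265567779541016, 69.85664367675781), 70.01551055908203) z 0.1563829207957485
[ 0.55996451 -0.18381721  0.26021046] [-4.74946833e-05  9.84668912e-01 -1.74433709e-01  1.12029583e-04] 0.9988671101531044 [-0.76554973 -0.26818789  0.06277765]
cam pos [ 0.62313593 -0.20715617  0.4422274 ] [-0.24845484  0.09091288 -0.96436769]
wrist head 2655 ((566.7610473632812, -189.03228759765625), (36.20222854614258, 68.12372589111328), 69.82118225097656) 0.15588101584226935
fl 1153 rel TCP along d, y', z: [-0.0052  0.0079  0.0117] [0.0421 0.0426 0.0475] [0.0554 0.069  0.0856]
fr 1147 rel TCP along d, y', z: [-0.0053  0.008   0.0119] [-0.0479 -0.043  -0.0425] [0.0554 0.0693 0.0857]
12.5917
```

The wrist camera puts the head in the same place (566.8,-189.0, z 0.156). But the open pads appear to end about 55 mm above the reported TCP, so I closed above the head. I'll measure the fingertips open and shut.

```bash
python3 - <<'E'
from see import *
from scipy.spatial.transform import Rotation as Ro
def tips(lbl):
    c=read_camera("wrist"); o=ctrl.observe(); W=wworld(c,uu,vv); ok=(c["range_z"]>.03)
    q=o["ee_rot"]; R=Ro.from_quat([*q[1:],q[0]]).as_matrix()
    T=(W-o["ee_pos"])@R            # tool frame
    m=ok&(T[...,2]<.045)&(abs(T[...,1])<.065)&(abs(T[...,0])<.03)&(T[...,2]>-.1)
    print(lbl,"opening",o["opening"])
    for s in(-1,1):
        k=m&(T[...,1]*s>0); p=T[k]
        if k.sum():
            i=p[:,2]>np.percentile(p[:,2],98); print(s,k.sum(),"max z tool %.4f"%p[:,2].max(),"tip xy",p[i].mean(0).round(4),"inner |y| %.4f"%abs(p[i][:,1]).min(),"x range",np.percentile(p[p[:,2]>p[:,2].max()-.015][:,0],[1,99]).round(4))
    cv2.imwrite(f"pics/tips_{lbl}.png",c["img"])
tips("open"); ctrl.grip(.42,70); tips("o42"); ctrl.grip(0,70); tips("shut"); print(ctrl.observe()["clock"])
E
```

```text
open opening 1.0022156264656972
-1 2581 max z tool -0.0523 tip xy [ 0.0002 -0.0428 -0.0538] inner |y| 0.0422 x range [-0.0099  0.0119]
1 2582 max z tool -0.0512 tip xy [ 0.0007  0.0428 -0.0539] inner |y| 0.0423 x range [-0.0101  0.012 ]
o42 opening 0.4221360236824681
-1 4982 max z tool -0.0402 tip xy [ 0.0041 -0.0189 -0.0447] inner |y| 0.0173 x range [-0.0095  0.012 ]
1 4977 max z tool -0.0404 tip xy [ 0.0044  0.0191 -0.0447] inner |y| 0.0177 x range [-0.0097  0.012 ]
shut opening 0.00023395520869264513
-1 4468 max z tool -0.0428 tip xy [ 0.0103 -0.0047 -0.0466] inner |y| 0.0000 x range [0.0071 0.0121]
1 4501 max z tool -0.0426 tip xy [ 0.0102  0.0055 -0.0467] inner |y| 0.0004 x range [0.0068 0.0121]
13.7083
```

In the real geometry the fingertips sit 40 mm short of the reported TCP. Both cameras agree on the head, and the earlier closing touched its top at z≈0.16, which fits. I'll correct by 40 mm and regrasp, checking the grip.

```bash
cat >> see.py <<'E'
DZ=.040   # true tips are 40 mm behind the reported TCP along the tool
def u2(deg): return np.array([np.cos(np.radians(deg)),np.sin(np.radians(deg))])
E
python3 - <<'E'
from see import *
import sys
psi=-20.0; d=u2(psi); q=down(psi); g=np.array([.5653,-.188])-.005*d
ctrl.grip(1.0,70); ctrl.move_l([*g,.20],.15,q)
print("hit",ctrl.move_l([*g,.118-DZ],.08,q,stop_force=8), ctrl.observe()["ee_pos"])
ctrl.grip(0.0,70); o=ctrl.observe(); print(o["opening"],o["finger_force"],o["ee_pos"])
if o["opening"]<.3: sys.exit("no grip")
ctrl.move_l([*g,.088],.03); ctrl.move_l([*g,.200],.1); o=ctrl.observe(); print(o["opening"],o["finger_force"],o["ft_force"])
if o["opening"]<.3: sys.exit("no grip")
ps2=45; e=u2(ps2); t=np.array([.547,.2008])-.096*e+.005*e
ctrl.move_l([*t,.200],.2,down(ps2)); ctrl.move_l([*t,.178],.05); ctrl.hold(.3)
o=ctrl.observe(); print(o["ee_pos"],o["clock"],o["opening"],o["finger_force"])
for n in ("top","scene","wrist"):
    c=read_camera(n); cv2.imwrite(f"pics/{n}2.png",c["img"]); np.savez(f"{n}2.npz",**{k:c[k] for k in c})
E
python3 -c "
import cv2,numpy as np
a=cv2.imread('pics/scene2.png')[20:320,150:500];b=cv2.imread('pics/wrist2.png')[50:350,:400]
cv2.imwrite('pics/both2.png',cv2.resize(np.hstack([a,b]),(800,320)))"
```

```text
hit False [ 0.5611396  -0.18650337  0.07870655]
0.41699650095045326 70.24603843688965 [ 0.56093134 -0.18645462  0.07833222]
0.4150216703357432 70.07869720458984 [-1.17151227  0.14417567 -2.15902172]
[0.48290989 0.13654578 0.17837052] 21.6833 0.41292039826931626 69.88326072692871
```

View pics/both2.png

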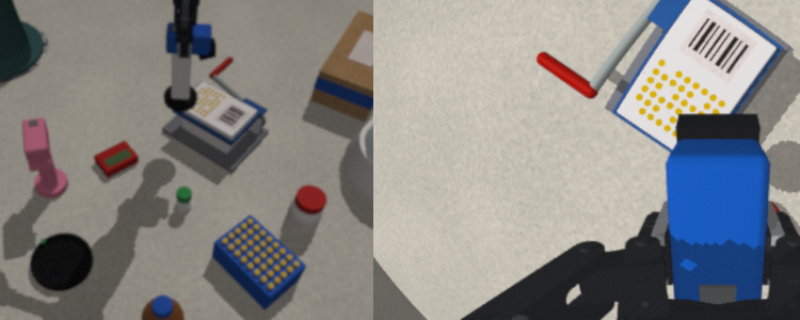

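The scanner is held upright over the near side of the lid with its nose towards the barcode, and the dish at (62,262) in the crop is empty. I'll check its tilt, the focus, and the now clear dish.

```bash
python3 - <<'E'
from see import *
from scipy.optimize import least_squares
L={n:dict(np.load(f"{n}2.npz")) for n in("top","scene","wrist")}
c=L["wrist"]; W=wworld(c,uu,vv); hsv=cv2.cvtColor(c["img"],cv2.COLOR_BGR2HSV)
m=(c["range_z"]>.03)&(hsv[...,0]>100)&(hsv[...,0]<130)&(hsv[...,1]>120)&(W[...,2]>.235)&(W[...,2]<.28)
p=W[m]; A=np.c_[p[:,:2]-p[:,:2].mean(0),np.ones(len(p))]
for _ in range(5):
    k,*_r=np.linalg.lstsq(A,p[:,2],rcond=None); s=abs(A@k-p[:,2])<.0015; 
    if s.sum()<50: break
    A=A[s];p=p[s]
e=u2(45); print("top plane n",len(p),"z",k[2],"pitch slope along nose",k[:2]@e,"side",k[:2]@[-e[1],e[0]])
# dark nose front: farthest along e of head pts near top
hm=(c["range_z"]>.03)&(W[...,2]>.24)&(W[...,2]<.275)&(abs((W[...,:2]-[.4829,.1365])@np.array([-e[1],e[0]]))<.015)
a=(W[hm][:,:2]-[.4829,.1365])@e; print("head along nose from tool axis",np.percentile(a,[.5,99.5]), "side", np.percentile((W[hm][:,:2]-[.4829,.1365])@np.array([-e[1],e[0]]),[1,50,99]))
# label bars in wrist & top
for n in("wrist","top"):
    c=L[n]; P=W if n=="wrist" else world(c,uu,vv)
    m=(c["img"].max(2)<80)&(c["range_z"]>.03)&(P[...,2]>.07)&(P[...,2]<.08)&(np.hypot(P[...,0]-.547,P[...,1]-.2)<.03)
    p=P[m]; print(n,"bars",m.sum(),cv2.minAreaRect((p[:,:2]*1000).astype(np.float32)),p.mean(0))
c=L["top"]; m=(box(380,165,445,250)&(c["img"].max(2)<60)).astype(np.uint8)
q=max(cv2.findContours(m,cv2.RETR_EXTERNAL,cv2.CHAIN_APPROX_NONE)[0],key=len)[:,0]; w=world(c,q[:,0],q[:,1],.014)[:,:2]
f=least_squares(lambda x:np.hypot(w[:,0]-x[0],w[:,1]-x[1])-x[2],[.553,-.187,.05],loss="soft_l1",f_scale=.002); print("dish",f.x,np.median(abs(f.fun)))
# foot in scene: lowest z of scanner
c=L["scene"]; P=world(c,uu,vv); m=(c["range_z"]>.1)&(np.hypot(P[...,0]-.479,P[...,1]-.133)<.036)&(P[...,2]>.085)
print("foot z min",np.percentile(P[m][:,2],[0,2,5]))
E
```

```text
top plane n 7602 z 0.25546700186360327 pitch slope along nose -0.029900574963665685 side -0.0006195734025828584
head along nose from tool axis [-0.01807947  0.04072195] side [-1.46570769e-02  6.70148618e-05  1.46800548e-02]
wrist bars 239 ((548.1676635742188, 200.68203735351562), (27.948020935058594, 40.96812057495117), 10.180695533752441) [0.54838026 0.19943993 0.07509758]
top bars 30 ((547.0250854492188, 198.74778747558594), (24.60045051574707, 34.92172622680664), 10.939454078674316) [0.54693916 0.20293714 0.07536781]
dish [ 0.55551976 -0.18968736  0.04810395] 0.0007324784369528228
foot z min [0.1052451  0.11018584 0.11601031]
```

The hold is good: nose down by 0.03 rad, so the focus is off by only about 5 mm. The label is at (0.548,0.200) and the dish centre at (0.5555,-0.1897). I'll hold there, then return it.

```bash
python3 - <<'E'
from see import *
ctrl.hold(1.3); o=ctrl.observe(); t=o["ee_pos"]
psi=-20.; d=u2(psi); p=np.array([.5555,-.1897])+.007*d
ctrl.move_l([t[0],t[1],.200],.08); ctrl.move_l([*p,.200],.2,down(psi)); ctrl.move_l([*p,.095],.1); ctrl.hold(.3)
print("touch",ctrl.move_l([*p,.075],.02,stop_force=5)); o=ctrl.observe(); print(o["ee_pos"],o["ft_force"])
ctrl.hold(.3); ctrl.grip(1.0); ctrl.hold(.5); ctrl.move_l([*p,.22],.12); ctrl.hold(.2)
o=ctrl.observe(); print(o["clock"],o["opening"])
c=read_camera("wrist"); W=wworld(c,uu,vv); m=(c["range_z"]>.03)&box(260,100,390,260)&(W[...,2]>.148)&(W[...,2]<.165)
P=W[m]; r=cv2.minAreaRect((P[:,:2]*1000).astype(np.float32)); print("head",r,np.median(P[:,2]))
A=np.c_[P[:,:2]-P[:,:2].mean(0),np.ones(len(P))]; print("slope",np.linalg.lstsq(A,P[:,2],rcond=None)[0])
print("origin est",np.array(r[0])/1000-.01*d)
E
```

```text
touch True
[ 0.56202414 -0.19214139  0.07832798] [ 0.7622397  -0.86410953  4.40115929]
30.575 1.0019772054975682
head ((567.653564453125, -194.5033416748047), (36.16127395629883, 68.27366638183594), 69.81578063964844) 0.15591581612723968
slope [-0.01319421  0.00263131  0.155847  ]
origin est [ 0.55825664 -0.19108314]
```

The scanner is back in its dish, upright and 3 mm off centre. Next is the lever: I'll go above the crossbar, measure it, then pinch it.

```bash
python3 - <<'E'
from see import *
y=10.; ex=u2(y); ey=np.array([-ex[1],ex[0]]); O=np.array([.5122,.1946])
gx=O-.0636*ex+.108*ey
print("expected",gx); q=down(100)
ctrl.move_l([*gx,.22],.25,q); ctrl.move_l([*gx,.11],.15); ctrl.hold(.2)
o=ctrl.observe(); print(o["ee_pos"],o["clock"])
c=read_camera("wrist"); W=wworld(c,uu,vv); hsv=cv2.cvtColor(c["img"],cv2.COLOR_BGR2HSV)
m=((hsv[...,0]<8)|(hsv[...,0]>172))&(hsv[...,1]>150)&(c["range_z"]>.03)&(W[...,2]>.04)&(W[...,2]<.09)&(np.hypot(W[...,0]-gx[0],W[...,1]-gx[1])<.06)
p=W[m]; l=np.c_[(p[:,:2]-O)@ex,(p[:,:2]-O)@ey,p[:,2]]
print("bar",m.sum(),"lifter x",np.percentile(l[:,0],[2,50,98]),"y",np.percentile(l[:,1],[1,99]),"z",np.percentile(l[:,2],[50,98]))
t=np.percentile(l[:,2],90); k=l[l[:,2]>t-.002]; print("ridge x",k[:,0].mean(),"slope vs y",np.polyfit(k[:,1],k[:,0],1)[0],"z",t)
cv2.imwrite("pics/w3.png",c["img"]); print([kinematics.solve_ik([*gx,.01],q)])
E
```

```text
expected [0.43081222 0.28991521]
[0.43172138 0.290447   0.11132538] 33.95
bar 1499 lifter x [-0.06809599 -0.06196854 -0.05592319] y [0.07320494 0.1435194 ] z [0.07070005 0.07254613]
ridge x -0.062007333893966836 slope vs y 0.0037409248313475824 z 0.07192491920374554
[array([ 5.44370645e-01,  1.60392179e-01,  2.09729024e+00, -4.44089210e-16,
        8.83910239e-01,  3.69837720e-01])]
```

View pics/w3.png

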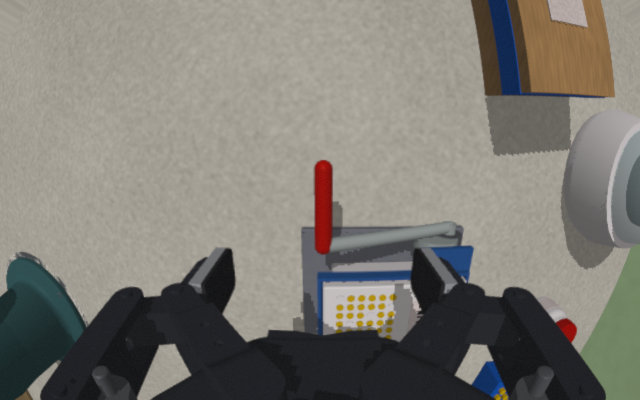

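The bar at (324,205) is centred between the pads, and its axis at lifter x -62 mm, z 65 mm matches the description. Now I pinch it and follow the arc.

```bash
python3 - <<'E'
from see import *
import sys
ex=u2(10.); ey=np.array([-ex[1],ex[0]]); O=np.array([.5122,.1946]); q=down(100)
px,pz,Y=.0616,.0248,.110
def pose(cam):
    a=np.radians(72)-cam; x=px-.130*np.sin(a); z=pz+.130*np.cos(a)
    return [*(O+x*ex+Y*ey), z-.015-DZ]
ctrl.move_l(pose(0),.1,q,stop_force=10)
ctrl.grip(0,35); o=ctrl.observe(); print(o["opening"],o["finger_force"],o["ee_pos"],pose(0))
if o["opening"]<.08: sys.exit("missed")
for k in np.linspace(0,1.2566,13)[1:]:
    ctrl.move_l(pose(k),.06,q); o=ctrl.observe(); print(round(k,2),o["ft_force"].round(1),round(o["opening"],3),round(o["clock"],1))
    if o["opening"]<.08 or np.linalg.norm(o["ft_force"])>40: sys.exit("trouble")
ctrl.hold(.3); o=ctrl.observe(); print(o["ee_pos"],pose(1.2566),o["finger_force"],o["clock"])
c=read_camera("top"); cv2.imwrite("pics/top3.png",c["img"]); P=world(c,uu,vv); ok=c["range_z"]>.1
m=ok&(np.hypot(P[...,0]-.512,P[...,1]-.195)<.03); print("plate z",np.percentile(P[m][:,2],[5,50,95]))
c=read_camera("scene"); cv2.imwrite("pics/scene3.png",c["img"])
P=world(c,uu,vv); hsv=cv2.cvtColor(c["img"],cv2.COLOR_BGR2HSV)
m=((hsv[...,0]<8)|(hsv[...,0]>172))&(hsv[...,1]>150)&(c["range_z"]>.1)&(P[...,2]>.11)&(P[...,2]<.2)&(abs(P[...,0]-.55)<.06)&(abs(P[...,1]-.3)<.08)
p=P[m]; print("bar",m.sum(),"x",np.percentile((p[:,:2]-O)@ex,[5,50,95]),"z",np.percentile(p[:,2],[5,50,95]))
cv2.imwrite("pics/end.png",np.hstack([cv2.imread("pics/top3.png")[100:330,130:480],c["img"][20:250,200:550]]))
E
```

```text
0.1494188925445028 34.04966354370117 [0.43187623 0.29215028 0.0100819 ] [np.float64(0.4320038400381574), np.float64(0.29215618055694714), np.float64(0.00997220926874317)]
0.1 [-1.6  1.5 -4.7] 0.151 36.2
0.21 [-4.9  2.  -3.2] 0.149 36.5
0.31 [-8.5  0.5 -0.5] 0.148 36.9
0.42 [-9.2  0.8  0.5] 0.141 37.3
0.52 [-13.    0.3   5.2] 0.149 37.7
0.63 [-14.7  -2.   10.7] 0.148 38.0
0.73 [-16.8  -2.9  16. ] 0.146 38.4
0.84 [-12.7  -2.8  14.2] 0.146 38.8
0.94 [-10.5  -3.   12.7] 0.146 39.2
1.05 [-8.8 -2.7 11.4] 0.146 39.5
1.15 [-7.  -1.2  9.4] 0.146 39.9
1.26 [-5.8 -0.8  8.8] 0.145 40.3
[0.55442331 0.31381025 0.1027221 ] [np.float64(0.553758113251565), np.float64(0.31362474394102086), np.float64(0.09979999991071922)] 35.32664358615875 40.6
plate z [0.09288839 0.09535975 0.54075094]
bar 96 x [0.05788017 0.06475416 0.06932479] z [0.15470734 0.15851495 0.16117019]
```

View pics/end.png

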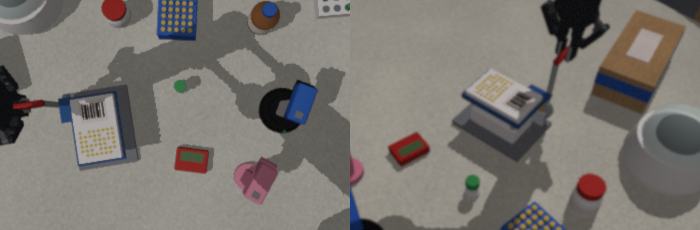

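The lever stands straight up in the pinch, the lid has risen 20.9 mm with the plate lying in its tray, and the scanner is upright in its dish. Handing in.

```bash
python3 -c "
from h import *
print(ctrl.finish_job())"
```

```text
the job is handed in; nothing more can be done
None
```

I scanned the label, set the scanner back upright on its dish and handed in holding the lever straight up with the tray lifted about 21 mm; my first grasp closed just above the scanner's head and nudged it slightly, and no verdict was shown.

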